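Feed a tray of springs past the stop gate

TASK

Feed the tray of sample springs through the track beside the spring tester: with one fingertip press the long side pedal down so that the stop gate sinks, keep it down while another fingertip pushes the tray from behind right past the gate, and leave the tray fully home against the end stop with the gate sprung up again behind it. Only press and push: do not grip or lift the tray or its springs, keep the springs standing in their bores, and leave the things lying around where they are.

Things in the scene. Friction and masses are not known exactly. Their poses are not given: they have to be found in the camera images.
- track: fixed aluminium channel, about 340 mm long, on a steel base. Origin on the table below the gate slot; x along the channel, the way the tray is pushed, y left, z up. Floor 45 mm above the table from x = -181 to +143 mm; inner width 47 mm (y = -23.5 to +23.5), walls 5 mm thick, 15 mm high above the floor. Entry open, its flared lips reach x = -202 mm. Nothing spans it from above
- track_stop (a point): middle of the rubber face of the end stop at the far end of the channel: track x = +122 mm, 20 mm above the floor; the stop is 40 mm high. Left of the channel (track y = 44 to 62 mm) two 84 mm high bearing blocks stand at track x = -105 and +45 mm
- gate (a joint): hinge of the stop gate (rad), axis along the channel. 0: up, a steel blade 26 mm wide and 5 mm thick stands 7 mm out of the floor at track x = 0 and blocks the channel. Grows as the pedal is pressed; from 0.21 the blade is below the floor, 0.30 is the lower stop. Sprung: about 2.5 N on the pedal to start it, 5 N to hold it at the bottom; let go, it comes up by itself
- gate_pedal (a point): middle of the top of the gate's pedal, a dark ribbed bar right of the channel, 214 mm long (track x = -190 to +24 mm), 34 mm wide (track y = -43 to -77). The point is at track x = -83, y = -60 mm; 98 mm above the table with the gate up, 64 mm at the lower stop (19 mm above the channel floor). It goes down about 11 mm per 0.1 rad, level at half travel
- tray: white plastic tray in the channel before the gate, 112 x 44 x 44 mm, 0.2 to 0.42 kg, slides freely. Origin: middle of its underside, x forward along the channel. Flat rear face at x = -56 mm. Underside hollow (10 mm) between 14 mm wide cross feet at front and rear, so a gate coming up under it catches it. Home against the stop its origin is at track x = +66 mm
- sample_0: steel spring, 22 mm diameter, 46 mm long, standing 30 mm deep in the tray's rear bore (tray x = -22 mm), top 16 mm above the tray; origin at its foot, 14 mm above the tray's underside
- sample_1: the same in the middle bore (tray x = +8 mm)
- sample_2: the same in the front bore (tray x = +38 mm)
- ring_gauge: steel setting ring, 52 mm diameter, 14 mm high, lying in front of the tester; to be left alone
- plug_gauge: steel plug gauge, 96 mm long, 18 mm thick, lying right of the track; to be left alone
- brass_weight: bottle-shaped brass weight, 34 mm diameter, 42 mm high, right of the track; to be left alone
- ball_pen: black pen, 145 mm long, right of the track; to be left alone
- drilled_plate: thin plate 64 x 100 x 4 mm, in front of the tester; to be left alone
- screwdriver: screwdriver, 175 mm long, left on the table; to be left alone
- micrometer_2: outside micrometer, 147 mm long, left on the table; to be left alone

How it is judged:
By the outcome, as a careful person would: the job done as asked, in the order asked, and still so for the second after the job is handed in, with the robot touching nothing.
It also fails if it takes over 40 s, if anything falls off the work surface, if the arm or the gripper's body presses on something with over 40 N, if the wrist force passes 120 N, or if a joint passes its speed limit or range.

ROBOT

A 6-joint arm with a two-finger parallel gripper is mounted at the origin on a cart in front of the work surface, level with it; the furniture and walls round the work are solid. World frame = base frame: x ahead of the robot, y to its left, z up, the work surface at z = 0. Lengths are in m, angles in degrees, forces in N, time in s.
With the tool pointing down it reaches from about 0.3 to 0.75 m from the base axis. Payload 8.5 kg.
Tool frame: the origin (TCP) lies on the centre line of the jaws, within the pads' length; the fingertips stand 19 mm ahead of it and the grasp point (between the pads) is the TCP (env.tcp_to_tips is the z of the fingertips in the tool frame, in m); z points along the fingers, y is the line along which they close (so a half turn about z gives the same grasp; the last joint's range is limited). The gripper opens to 85 mm and grips with 20 to 120 N. Pads are 22 mm wide; open, the fingers measure 114 mm over their backs; the gripper's body (76 mm by 85 mm) begins 54 mm behind the grasp point. The pads swing forward as they close: fully open they stand 13 mm farther back than shut.
Start: joints at [59.685, 21.807, 74.336, -0, 83.858, -12.336], TCP at [0.17, 0.523, 0.25] pointing down, gripper open.
Joint ranges: [-178.18, 178.18], [-50.72, 133.34], [12.68, 142.11], [-81.47, 261.47], [9.98, 163.14], [-165.26, 165.26]. Speed limits (degrees/s): [136.94, 136.94, 180, 180, 180, 180].

INTERFACE

Orientations are given as a 3x3 rotation matrix whose columns are the frame's x, y, z axes.
In Python, from rig import env gives the robot as it stands.
- The arm moves only by the tool servo_tool, never from a script. Its argument "steps" is a list of rows, each an object of numbers: "tx", "ty", "tz": the shift along the world's x, y, z in cm; "yaw": the turn about the world's z in degrees; "claw": the finger opening in cm, from 0 to 8.54. In form: [{"tx": .., "ty": .., "tz": .., "yaw": .., "claw": ..}, ...]. A call has 1 to 20 rows; each row shifts and turns the commanded pose from where the row before left it; what a row does not reach is not made up. A row lasts 1/10 s, in which the tool goes at most 50 mm and 8.59 degrees, less where a joint would pass 70% of its speed; a pose out of reach is approached as far as the arm can. A call with a gripper value outside its range is refused whole. The fingers move at their own pace and stop on an object; "newtons" is the grip in N (left out, the last holds). Time passes only in rows, so rows that do not move let the fingers close. It gives the time, the measured TCP pose, the force, the opening and the grip force at its end, in the units of the state.
- env.observe(): the state, without advancing time (a new reading comes with each control period).
- env.get_image(name): name is "scene" or "top"; returns (picture, depth): 400x640x3 uint8, red, green, blue; 400x640 float32, m along the optical axis (not along the pixel's ray), 0 where there is no reading.
- env.camera_model(name): a dict with "fovy" (degrees; the focal length in pixels is half the picture's height over the tangent of half this angle, whatever the lens; pixels are square), "cx", "cy" (the principal point, pixels), "dist_coeffs" ([k1, k2, p1, p2, k3] as OpenCV has them; the pictures are not rectified), "T" (4x4, takes a point from camera to world coordinates). Camera axes: x right, y down, z forward; pixel columns grow to the right and rows downward; lengths in m; the calibration is good to about 2 mm. A picture is of the moment at which its call begins. camera_model takes no time and is no camera call.
- env.close_job(): hands the job in; it is judged then, once.
The state is a dict: "time_s": time; "q": joint angles; "qvel": joint speeds; "joint_efforts": joint torques, N m; "position": TCP position; "tool_rot": TCP orientation; "ft_force": force on the tool from outside, world axes, zero at the start; "wrist_torque": the same for the moment, N m; "grip_width": finger opening in m; "gripper_force": force on a finger pad.
Only numpy, scipy, OpenCV 4.12 (cv2) and the standard library are available. Lean on these libraries where they do the work, as an engineer would, in place of code of your own. Each camera call takes 0.05 s, during which the arm holds its last target. There are 200 camera calls.

## Working session

There is one attempt and no reset: what is moved stays moved. The work goes in short steps, Python scripts to look and compute and a tool call to move; the robot and the scene stay as the last step left them, time stands still between calls to the robot, and variables do not carry over. Pictures are saved under pics/ and viewed, at most 10 in all, crops included, and the job is handed in when it is done.

Besides the shell and the picture viewer there is one more tool, called after "Call:" as name([rows], argument=value, ...), one row to a line, values as JSON. servo_tool: Moves the arm, as the interface text tells. Its arguments: {"type":"object","properties":{"steps":{"type":"array"},"newtons":{"type":"number"}},"required":["steps"]}

```bash
mkdir -p pics
cat > h.py <<'E'
import numpy as np, cv2
from rig import env
def K(n):
    m=env.camera_model(n); f=200/np.tan(np.radians(m["fovy"])/2)
    return np.array([[f,0,m["cx"]],[0,f,m["cy"]],[0,0,1]]),np.array(m["dist_coeffs"]),np.array(m["T"])
def ray(n,px):
    k,d,T=K(n); u=cv2.undistortPoints(np.array(px,float).reshape(-1,1,2),k,d).reshape(-1,2)
    return T[:3,3],np.c_[u,np.ones(len(u))]@T[:3,:3].T
def onz(n,px,z):
    o,r=ray(n,px); return o+r*((z-o[2])/r[:,2])[:,None]
def cloud(n,D):
    v,u=np.mgrid[:400,:640]; o,r=ray(n,np.c_[u.ravel(),v.ravel()])
    return (o+r*D.ravel()[:,None]).reshape(400,640,3)
E
python3 - <<'E'
from h import *
print(env.observe())
for n in("scene","top"):
    p,d=env.get_image(n); cv2.imwrite(f"pics/{n}0.png",p[...,::-1]); np.save(f"{n}0.npy",d); print(n,K(n), (d>0).mean())
E
```

```text
{'time_s': 0.0, 'q': array([ 5.96825982e+01,  2.18405396e+01,  7.43856703e+01, -3.68123041e-04,
        8.38571109e+01, -1.23357894e+01]), 'qvel': array([ 0.03806525,  0.03805249, -0.03847586,  0.07773817,  0.01429742,
        0.04052035]), 'joint_efforts': array([ 1.03854768e-05, -4.48472071e+01, -2.31275189e+01, -1.95749567e-04,
        4.89839644e-03, -1.21257688e-05]), 'position': array([0.16965644, 0.522897  , 0.24971058]), 'tool_rot': array([[-9.51155741e-01,  3.08710585e-01, -7.28562130e-04],
       [ 3.08711294e-01,  9.51154957e-01, -1.25857072e-03],
       [ 3.04441379e-04, -1.42201212e-03, -9.99998943e-01]]), 'ft_force': array([0.68326051, 0.33005887, 0.10207723]), 'wrist_torque': array([ 0.05880425, -0.05549789, -0.0071329 ]), 'gripper_force': 0.0, 'grip_width': 0.08523710291987695}
scene (array([[402.0239159 ,   0.        , 325.89337294],
       [  0.        , 402.0239159 , 203.40839326],
       [  0.        ,   0.        ,   1.        ]]), array([-0.10179495,  0.        ,  0.        ,  0.        ,  0.        ]), array([[ 0.88788619, -0.29157933,  0.35586459,  0.10173728],
       [-0.45996668, -0.5467672 ,  0.69962581, -1.05430966],
       [-0.00942134, -0.78487395, -0.61958383,  0.91137044],
       [ 0.        ,  0.        ,  0.        ,  1.        ]])) 0.99065625
top (array([[428.90865282,   0.        , 315.29542064],
       [  0.        , 428.90865282, 192.97360365],
       [  0.        ,   0.        ,   1.        ]]), array([0.01212032, 0.        , 0.        , 0.        , 0.        ]), array([[-0.0123189 , -0.99783798,  0.06455699,  0.46316364],
       [-0.99988785,  0.01174288, -0.00929466, -0.08106595],
       [ 0.00851648, -0.06466425, -0.99787074,  1.77171222],
       [ 0.        ,  0.        ,  0.        ,  1.        ]])) 0.99607421875
```

View pics/scene0.png

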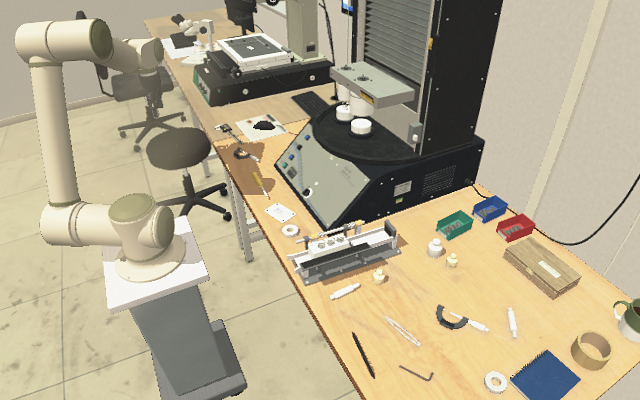

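View pics/top0.png

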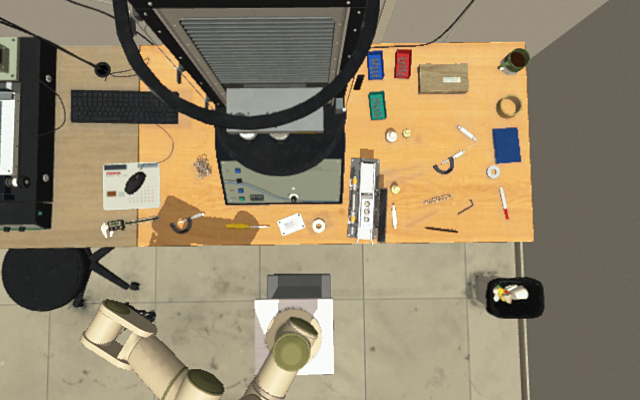

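The scene view shows the track at (345,250) with the tray in it. In the top view it's at (365,200), running up the image (about world +x), with the pedal on its right. Next I'll zoom in and measure.

Run:
```python
from h import *
a=cv2.imread("pics/top0.png")[145:255,330:420]; b=cv2.imread("pics/scene0.png")[205:300,275:415]
a=cv2.resize(a,None,fx=5,fy=5,interpolation=2); b=cv2.resize(b,None,fx=2.4,fy=2.4,interpolation=2)
o=np.zeros((550,800,3),np.uint8); o[:,:450]=a; o[:b.shape[0],455:455+b.shape[1]]=b; cv2.imwrite("pics/c0.png",o)
D=np.load("top0.npy"); C=cloud("top",D)
np.set_printoptions(linewidth=250)
print("z mm, rows 150..250 step5, cols 340..392 step 2"); print((C[150:252:5,340:392:2,2]*1000).astype(int))
for p in [(365,160),(365,240),(380,160),(380,240)]: print(p,C[p[1],p[0]])
```

```text
z mm, rows 150..250 step5, cols 340..392 step 2
[[ 200  203  202    8    0    7    1   -1    0    0   -8    0    0    1    7    3    5    0   -7   -2    3    0    2   -3    0    2]
 [ 198  197  202    3  -10   -2    7    3    0    4   -3    0   -1    0    7    4    0   -2  -13    4   -1    2    5   -6    2    2]
 [ 179  185  177    5    9    5   16    1    7   11   25   78   80   93   81   82   86   85   89   14   -1   -1   -5    0    1    0]
 [ 167  168  162   -2   -3   -2   16    6    3    8    7   72   41   46   43   47   51   60    6    1    5    5    0    4 1771 1771]
 [ 150  152  152   -5  -13    8    5    0    2    7    5   54   45   38   51   43   49   62    4   13    4   -1    1    0   -1    2]
 [ 133  129    1    3   10   12    0    6    6    4   48   41   41   51   37   39   47   62    8   10    0    9   -2   -2   -3    5]
 [ 111  111    0   11    4    8   70   82   85   11   57   51   45   48   53   47   42   59    9    9    8    0    7    2   -2    7]
 [  91   93    0    0    3    9   84   85   96    4   62   43   38   40   46   46   51   70    4    7    1    7    8   -1
[... 1237 characters left out ...]
 10    6    7   10   58   47   42   38   39   48   42   51   15 1771   93  100   99  108    2    0    4]
 [   1    2    4   -1   -4    8   -8    8   45   -2    3   -1    7    2    4   -4   63    1    0   96   97  102  100   14    4    2]
 [-759 -749 -751 -742 -757 -763 -754 -764 -758 -735 -747 -758 -764 -754 -766 -750 -743 -747 -753 -755 -753 -767 -742 -743 -738 -740]
 [-754 -743 -761 -761 -744 -739 -757 -737 -734 -749 -743 -736 -738 -748 -749 -753 -748 -753 -749 -755 -756 -761 -745 -745 -750 -746]]
(365, 160) [ 0.70026015 -0.29479555  0.08973896]
(365, 240) [ 0.38137087 -0.30012571 -0.00413519]
(380, 160) [ 0.71238394 -0.36891115 -0.00130712]
(380, 240) [ 0.38531091 -0.34600476  0.09705457]
```

View pics/c0.png

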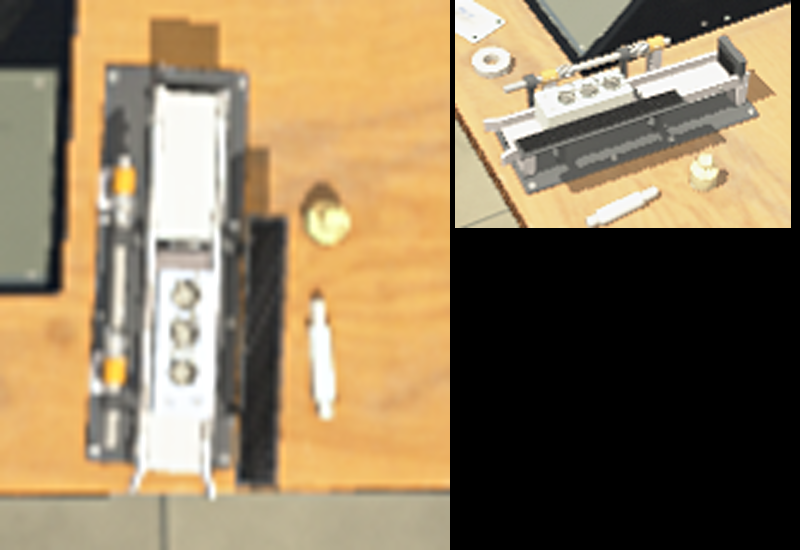

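The crop shows the tray with its three springs, its rear face near top pixel row 228. The gate slot is just ahead of it, and the dark pedal is on the right, spanning rows 188–241. Next I'll fit the pedal and tray rectangles in both views.

```bash
cat > m.py <<'E'
from h import *
def measure(tag,n="top"):
    p,D=env.get_image(n); cv2.imwrite(f"pics/{n}_{tag}.png",p[...,::-1]); C=cloud(n,D)
    box=(C[...,0]>.33)&(C[...,0]<.8)&(C[...,1]>-.42)&(C[...,1]<-.2); g=p.max(2).astype(int)
    out={}
    for k,m,z in(("pedal",box&(g<75)&(C[...,2]>.05)&(C[...,2]<.12)&(C[...,1]<-.31),.098),("tray",box&(g>150)&(C[...,2]>.072)&(C[...,2]<.125)&(C[...,0]<.66),.089)):
        m=cv2.morphologyEx(m.astype(np.uint8),cv2.MORPH_CLOSE,np.ones((3,3)))
        c=max(cv2.findContours(m,0,1)[0],key=cv2.contourArea)
        r=cv2.minAreaRect((onz(n,c.reshape(-1,2),z)[:,:2]*1000).astype(np.float32))
        print(n,k,np.round(cv2.boxPoints(r)).tolist(),np.round(r[0],1),np.round(r[1],1),round(r[2],2),"z med",np.median(C[...,2][m>0]),"px",cv2.boundingRect(c))
E
python3 - <<'E'
from m import *
measure("m1"); measure("m1","scene")
E
```

```text
top pedal [[384.0, -361.0], [583.0, -375.0], [586.0, -342.0], [386.0, -328.0]] [ 484.8 -351.2] [ 33.3 200.1] 86.07 z med 0.09876261401181274 px (376, 189, 11, 52)
top tray [[435.0, -315.0], [545.0, -323.0], [549.0, -277.0], [438.0, -269.0]] [ 491.7 -295.9] [ 46.3 111.1] 85.71 z med 0.08899018902722022 px (360, 199, 13, 29)
scene pedal [[384.0, -368.0], [586.0, -384.0], [588.0, -352.0], [387.0, -336.0]] [ 486.1 -359.8] [ 32.2 202.2] 85.48 z med 0.09666230456735492 px (301, 243, 68, 25)
scene tray [[428.0, -328.0], [557.0, -342.0], [568.0, -246.0], [438.0, -232.0]] [ 497.7 -287. ] [ 96.  130.2] 83.91 z med 0.08491390397339504 px (308, 227, 41, 31)
```

Call:
servo_tool([
  {"tx":1.2,"ty":-3.6,"yaw":1,"claw":5},
  {"tx":1.2,"ty":-3.6,"yaw":1,"claw":5},
  {"tx":1.2,"ty":-3.6,"yaw":1,"claw":5},
  {"tx":1.2,"ty":-3.6,"yaw":1,"claw":5},
  {"tx":1.2,"ty":-3.6,"yaw":1,"claw":5},
  {"tx":1.2,"ty":-3.6,"yaw":1,"claw":5},
  {"tx":1.2,"ty":-3.6,"yaw":1,"claw":5},
  {"tx":1.2,"ty":-3.6,"yaw":1,"claw":5},
  {"tx":1.2,"ty":-3.6,"yaw":1,"claw":5},
  {"tx":1.2,"ty":-3.6,"yaw":1,"claw":5},
  {"tx":1.2,"ty":-3.6,"yaw":1,"claw":5},
  {"tx":1.2,"ty":-3.6,"yaw":1,"claw":5},
  {"tx":1.2,"ty":-3.6,"yaw":1,"claw":5},
  {"tx":1.2,"ty":-3.6,"yaw":0.9,"claw":5},
])

```text
invalid input at $.steps[0]: expected keys tx, ty, tz, yaw, claw
```

Call:
servo_tool([
  {"tx":0.7,"ty":-3.4,"claw":5},
  {"tx":0.7,"ty":-3.4,"claw":5},
  {"tx":0.7,"ty":-3.4,"claw":5},
  {"tx":0.7,"ty":-3.4,"claw":5},
  {"tx":0.7,"ty":-3.4,"claw":5},
  {"tx":0.7,"ty":-3.4,"claw":5},
  {"tx":0.7,"ty":-3.4,"claw":5},
  {"tx":0.7,"ty":-3.4,"claw":5},
  {"tx":0.7,"ty":-3.4,"claw":5},
  {"tx":0.7,"ty":-3.4,"claw":5},
  {"claw":5},
  {"claw":5},
])

```text
invalid input at $.steps[0]: expected keys tx, ty, tz, yaw, claw
```

Call:
servo_tool([
  {"tx":1.2,"ty":-3.6,"tz":0,"yaw":1,"claw":5},
  {"tx":1.2,"ty":-3.6,"tz":0,"yaw":1,"claw":5},
  {"tx":1.2,"ty":-3.6,"tz":0,"yaw":1,"claw":5},
  {"tx":1.2,"ty":-3.6,"tz":0,"yaw":1,"claw":5},
  {"tx":1.2,"ty":-3.6,"tz":0,"yaw":1,"claw":5},
  {"tx":1.2,"ty":-3.6,"tz":0,"yaw":1,"claw":5},
  {"tx":1.2,"ty":-3.6,"tz":0,"yaw":1,"claw":5},
  {"tx":1.2,"ty":-3.6,"tz":0,"yaw":1,"claw":5},
  {"tx":1.2,"ty":-3.6,"tz":0,"yaw":1,"claw":5},
  {"tx":1.2,"ty":-3.6,"tz":0,"yaw":1,"claw":5},
  {"tx":1.2,"ty":-3.6,"tz":0,"yaw":1,"claw":5},
  {"tx":1.2,"ty":-3.6,"tz":0,"yaw":1,"claw":5},
  {"tx":1.2,"ty":-3.6,"tz":0,"yaw":1,"claw":5},
  {"tx":1.2,"ty":-3.6,"tz":0,"yaw":0.9,"claw":5},
])

```text
time_s: 1.6
position: [0.3378, 0.0175, 0.2504]
tool_rot: [[-0.997, 0.071, 0.0], [0.071, 0.997, -0.0], [-0.0, -0.0, -1.0]]
ft_force: [1.4, 0.5, 0.6]
grip_width: 0.0499
gripper_force: 0.0
```

Call:
servo_tool([
  {"tx":0.7,"ty":-3.4,"tz":0,"yaw":0,"claw":5},
  {"tx":0.7,"ty":-3.4,"tz":0,"yaw":0,"claw":5},
  {"tx":0.7,"ty":-3.4,"tz":0,"yaw":0,"claw":5},
  {"tx":0.7,"ty":-3.4,"tz":0,"yaw":0,"claw":5},
  {"tx":0.7,"ty":-3.4,"tz":0,"yaw":0,"claw":5},
  {"tx":0.7,"ty":-3.4,"tz":0,"yaw":0,"claw":5},
  {"tx":0.7,"ty":-3.4,"tz":0,"yaw":0,"claw":5},
  {"tx":0.7,"ty":-3.4,"tz":0,"yaw":0,"claw":5},
  {"tx":0.7,"ty":-3.4,"tz":0,"yaw":0,"claw":5},
  {"tx":0.7,"ty":-3.4,"tz":0,"yaw":0,"claw":5},
  {"tx":0,"ty":0,"tz":0,"yaw":0,"claw":5},
  {"tx":0,"ty":0,"tz":0,"yaw":0,"claw":5},
])

```text
time_s: 2.8
position: [0.4076, -0.3209, 0.2498]
tool_rot: [[-0.997, 0.072, -0.001], [0.072, 0.997, 0.001], [0.001, 0.001, -1.0]]
ft_force: [0.2, -0.0, -0.1]
grip_width: 0.0504
gripper_force: 0.0
```

Call:
servo_tool([
  {"tx":0,"ty":0,"tz":-3,"yaw":0,"claw":5},
  {"tx":0,"ty":0,"tz":-3,"yaw":0,"claw":5},
  {"tx":0,"ty":0,"tz":-3,"yaw":0,"claw":5},
  {"tx":0,"ty":0,"tz":-1,"yaw":0,"claw":5},
  {"tx":0,"ty":0,"tz":0,"yaw":0,"claw":5},
])

```text
time_s: 3.3
position: [0.4076, -0.3198, 0.1499]
tool_rot: [[-0.998, 0.07, -0.001], [0.07, 0.998, 0.002], [0.001, 0.002, -1.0]]
ft_force: [0.0, -0.2, 0.7]
grip_width: 0.05
gripper_force: 0.0
```

Run:
```python
from h import *
p,d=env.get_image("scene"); q,e=env.get_image("top")
b=cv2.resize(p[160:310,260:420],None,fx=3.5,fy=3.5,interpolation=2)[:,:,::-1]; a=cv2.resize(q[170:260,330:410],None,fx=3,fy=3,interpolation=2)[:,:,::-1]
o=np.zeros((525,800,3),np.uint8); o[:,:560]=b; o[:a.shape[0],560:]=a; cv2.imwrite("pics/c1.png",o); print(env.tcp_to_tips)
C=cloud("scene",d); print("lowest gripper pts")
```

```text
0.019
lowest gripper pts
```

View pics/c1.png

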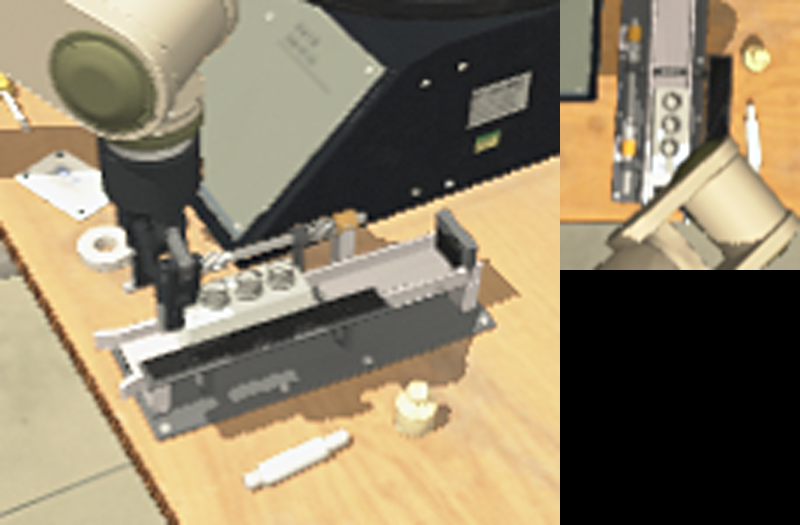

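The scene view shows the right fingertip near crop (172,325), which is full-image (309,253), behind the tray. I'll check it against the expected tip position.

Run:
```python
from h import *
s=env.observe(); P=s["position"];R=s["tool_rot"]
k,d,T=K("scene"); Ti=np.linalg.inv(T)
def pr(X): X=np.atleast_2d(X)@Ti[:3,:3].T+Ti[:3,3]; u=cv2.projectPoints(X,np.zeros(3),np.zeros(3),k,d)[0].reshape(-1,2); return np.round((u-[260,160])*3.5)
for off in(-.025,-.0325,-.04,.0325):
  print(off,[pr(P+R@np.array([x,off,.019])).tolist() for x in(-.011,0,.011)])
print("tips",onz("scene",[(309,253)],.131),"pedal mid near", pr([[.386,-.328,.098],[.384,-.361,.098],[.436,-.315,.089],[.436,-.27,.089]]))
```

```text
-0.025 [[[182.0, 322.0]], [[169.0, 326.0]], [[155.0, 330.0]]]
-0.0325 [[[185.0, 329.0]], [[172.0, 333.0]], [[159.0, 337.0]]]
-0.04 [[[189.0, 335.0]], [[176.0, 339.0]], [[162.0, 343.0]]]
0.0325 [[[155.0, 276.0]], [[143.0, 280.0]], [[130.0, 283.0]]]
tips [[ 0.40951646 -0.34449283  0.131     ]] pedal mid near [[137. 352.]
 [153. 380.]
 [187. 328.]
 [164. 294.]]
```

Call:
servo_tool([
  {"tx":0,"ty":0,"tz":-2,"yaw":0,"claw":5},
  {"tx":0,"ty":0,"tz":-1,"yaw":0,"claw":5},
  {"tx":0,"ty":0,"tz":-1,"yaw":0,"claw":5},
  {"tx":0,"ty":0,"tz":-1,"yaw":0,"claw":5},
  {"tx":0,"ty":0,"tz":0,"yaw":0,"claw":5},
])

```text
time_s: 3.9
position: [0.4079, -0.3212, 0.0999]
tool_rot: [[-0.997, 0.071, 0.0], [0.071, 0.997, -0.0], [-0.0, -0.0, -1.0]]
ft_force: [-1.2, -1.0, 2.8]
grip_width: 0.0501
gripper_force: 1.6
```

Call:
servo_tool([
  {"tx":0,"ty":0,"tz":-0.5,"yaw":0,"claw":5},
  {"tx":0,"ty":0,"tz":-0.5,"yaw":0,"claw":5},
  {"tx":0,"ty":0,"tz":0,"yaw":0,"claw":5},
])

```text
time_s: 4.2
position: [0.4079, -0.3211, 0.0901]
tool_rot: [[-0.997, 0.071, 0.0], [0.071, 0.997, -0.0], [-0.0, -0.0, -1.0]]
ft_force: [-1.2, -3.0, 4.2]
grip_width: 0.0497
gripper_force: 2.0
```

Call:
servo_tool([
  {"tx":0,"ty":0,"tz":-0.3,"yaw":0,"claw":5},
  {"tx":0,"ty":0,"tz":-0.3,"yaw":0,"claw":5},
  {"tx":0,"ty":0,"tz":0,"yaw":0,"claw":5},
])

```text
time_s: 4.5
position: [0.4079, -0.3207, 0.0841]
tool_rot: [[-0.997, 0.071, 0.0], [0.071, 0.997, 0.0], [-0.0, 0.0, -1.0]]
ft_force: [-0.5, -0.6, 3.8]
grip_width: 0.0501
gripper_force: 2.3
```

Run:
```python
from h import *
p,d=env.get_image("scene")
b=cv2.resize(p[190:310,270:420],None,fx=5,fy=4.9,interpolation=2)[:,:,::-1]; cv2.imwrite("pics/c2.png",b); print(env.observe()["ft_force"])
```

```text
[-0.71878215 -1.05308949  4.04212428]
```

View pics/c2.png

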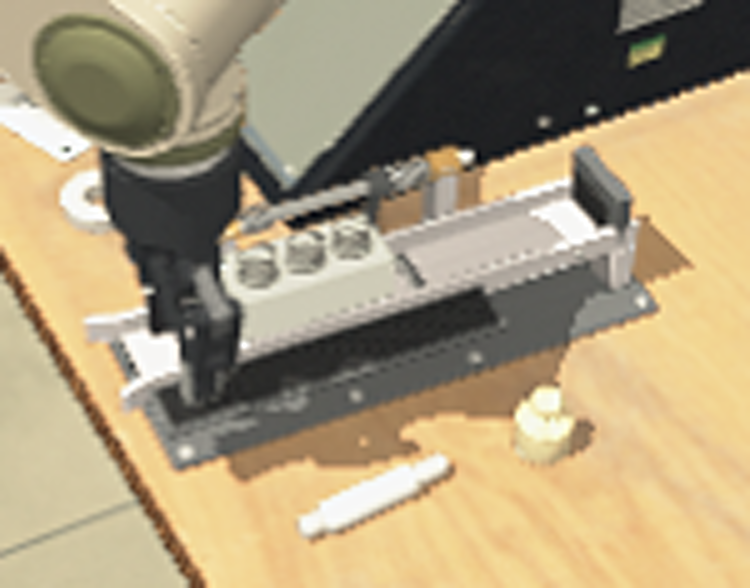

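The pedal is well down under the finger, the gate shows only as a dark slot near (410,270), and the springs are standing. I'll press a little further, to the bottom.

Call:
servo_tool([
  {"tx":0,"ty":0,"tz":-0.2,"yaw":0,"claw":5},
  {"tx":0,"ty":0,"tz":0,"yaw":0,"claw":5},
  {"tx":0,"ty":0,"tz":0,"yaw":0,"claw":5},
])

```text
time_s: 4.85
position: [0.4079, -0.3207, 0.0824]
tool_rot: [[-0.997, 0.071, 0.0], [0.071, 0.997, 0.0], [-0.0, 0.0, -1.0]]
ft_force: [1.6, 1.6, 5.1]
grip_width: 0.0501
gripper_force: 2.3
```

Call:
servo_tool([
  {"tx":0,"ty":0,"tz":-0.1,"yaw":0,"claw":5},
  {"tx":0,"ty":0,"tz":0,"yaw":0,"claw":5},
])

```text
time_s: 5.05
position: [0.4079, -0.3206, 0.0813]
tool_rot: [[-0.997, 0.071, 0.0], [0.071, 0.997, 0.0], [-0.0, 0.0, -1.0]]
ft_force: [1.2, 1.9, 5.4]
grip_width: 0.0502
gripper_force: 2.4
```

Call:
servo_tool([
  {"tx":0.3,"ty":-0.02,"tz":0,"yaw":0,"claw":5},
  {"tx":0.3,"ty":-0.02,"tz":0,"yaw":0,"claw":5},
  {"tx":0.3,"ty":-0.02,"tz":0,"yaw":0,"claw":5},
  {"tx":0.3,"ty":-0.02,"tz":0,"yaw":0,"claw":5},
  {"tx":0.3,"ty":-0.02,"tz":0,"yaw":0,"claw":5},
  {"tx":0.3,"ty":-0.02,"tz":0,"yaw":0,"claw":5},
  {"tx":0.3,"ty":-0.02,"tz":0,"yaw":0,"claw":5},
  {"tx":0.3,"ty":-0.02,"tz":0,"yaw":0,"claw":5},
  {"tx":0.3,"ty":-0.02,"tz":0,"yaw":0,"claw":5},
  {"tx":0.3,"ty":-0.03,"tz":0,"yaw":0,"claw":5},
])

```text
time_s: 6.05
position: [0.4376, -0.3229, 0.0813]
tool_rot: [[-0.997, 0.071, -0.001], [0.071, 0.997, 0.0], [0.001, 0.0, -1.0]]
ft_force: [-6.1, 0.3, 6.9]
grip_width: 0.0498
gripper_force: 3.7
```

Call:
servo_tool([
  {"tx":0.4,"ty":-0.03,"tz":0,"yaw":0,"claw":5},
  {"tx":0.4,"ty":-0.03,"tz":0,"yaw":0,"claw":5},
  {"tx":0.4,"ty":-0.03,"tz":0,"yaw":0,"claw":5},
  {"tx":0.4,"ty":-0.03,"tz":0,"yaw":0,"claw":5},
  {"tx":0.4,"ty":-0.03,"tz":0,"yaw":0,"claw":5},
  {"tx":0.4,"ty":-0.03,"tz":0,"yaw":0,"claw":5},
  {"tx":0.4,"ty":-0.03,"tz":0,"yaw":0,"claw":5},
  {"tx":0.4,"ty":-0.03,"tz":0,"yaw":0,"claw":5},
  {"tx":0.4,"ty":-0.03,"tz":0,"yaw":0,"claw":5},
  {"tx":0.4,"ty":-0.03,"tz":0,"yaw":0,"claw":5},
])

```text
time_s: 7.05
position: [0.4775, -0.3258, 0.0813]
tool_rot: [[-0.997, 0.071, -0.001], [0.071, 0.997, 0.0], [0.001, 0.0, -1.0]]
ft_force: [-6.8, -0.2, 5.8]
grip_width: 0.0501
gripper_force: 3.7
```

Run:
```python
from h import *
p,d=env.get_image("scene")
b=cv2.resize(p[190:310,270:420],None,fx=5,fy=4.9,interpolation=2)[:,:,::-1]; cv2.imwrite("pics/c3.png",b); print(env.observe()["ft_force"])
```

```text
[-2.46665885 -0.36881828  4.85379429]
```

View pics/c3.png

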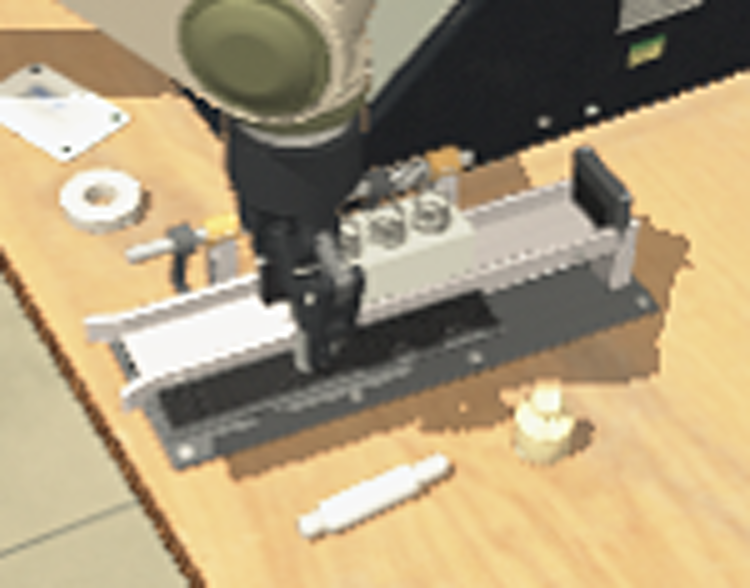

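The tray's front is past the gate, with the springs standing and the finger still on the pedal. I'll keep pushing.

Call:
servo_tool([
  {"tx":0.4,"ty":-0.03,"tz":0,"yaw":0,"claw":5},
  {"tx":0.4,"ty":-0.03,"tz":0,"yaw":0,"claw":5},
  {"tx":0.4,"ty":-0.03,"tz":0,"yaw":0,"claw":5},
  {"tx":0.4,"ty":-0.03,"tz":0,"yaw":0,"claw":5},
  {"tx":0.4,"ty":-0.03,"tz":0,"yaw":0,"claw":5},
  {"tx":0.4,"ty":-0.03,"tz":0,"yaw":0,"claw":5},
  {"tx":0.4,"ty":-0.03,"tz":0,"yaw":0,"claw":5},
  {"tx":0.4,"ty":-0.03,"tz":0,"yaw":0,"claw":5},
  {"tx":0.4,"ty":-0.03,"tz":0,"yaw":0,"claw":5},
  {"tx":0.4,"ty":-0.03,"tz":0,"yaw":0,"claw":5},
  {"tx":0.4,"ty":-0.03,"tz":0,"yaw":0,"claw":5},
  {"tx":0.4,"ty":-0.03,"tz":0,"yaw":0,"claw":5},
  {"tx":0.4,"ty":-0.03,"tz":0,"yaw":0,"claw":5},
  {"tx":0.4,"ty":-0.03,"tz":0,"yaw":0,"claw":5},
  {"tx":0.4,"ty":-0.03,"tz":0,"yaw":0,"claw":5},
  {"tx":0.4,"ty":-0.03,"tz":0,"yaw":0,"claw":5},
  {"tx":0.4,"ty":-0.03,"tz":0,"yaw":0,"claw":5},
  {"tx":0.4,"ty":-0.03,"tz":0,"yaw":0,"claw":5},
  {"tx":0.4,"ty":-0.03,"tz":0,"yaw":0,"claw":5},
])

```text
time_s: 9.0
position: [0.5535, -0.3316, 0.0813]
tool_rot: [[-0.997, 0.071, -0.002], [0.071, 0.997, 0.0], [0.002, 0.0, -1.0]]
ft_force: [-5.9, -0.1, 5.6]
grip_width: 0.0501
gripper_force: 3.6
```

Call:
servo_tool([
  {"tx":0.2,"ty":-0.01,"tz":0,"yaw":0,"claw":5},
  {"tx":0.2,"ty":-0.01,"tz":0,"yaw":0,"claw":5},
  {"tx":0.2,"ty":-0.02,"tz":0,"yaw":0,"claw":5},
  {"tx":0,"ty":0,"tz":0,"yaw":0,"claw":5},
])

```text
time_s: 9.4
position: [0.5597, -0.332, 0.0813]
tool_rot: [[-0.997, 0.071, -0.001], [0.071, 0.997, 0.0], [0.001, 0.0, -1.0]]
ft_force: [-4.7, 0.7, 5.0]
grip_width: 0.0501
gripper_force: 2.9
```

Call:
servo_tool([
  {"tx":0.1,"ty":-0.01,"tz":0,"yaw":0,"claw":5},
  {"tx":0.1,"ty":-0.01,"tz":0,"yaw":0,"claw":5},
  {"tx":0.1,"ty":-0.01,"tz":0,"yaw":0,"claw":5},
  {"tx":0.1,"ty":0,"tz":0,"yaw":0,"claw":5},
])

```text
time_s: 9.8
position: [0.5634, -0.3323, 0.0813]
tool_rot: [[-0.997, 0.071, -0.001], [0.071, 0.997, 0.0], [0.001, 0.0, -1.0]]
ft_force: [-5.8, 0.1, 5.6]
grip_width: 0.0501
gripper_force: 3.6
```

Call:
servo_tool([
  {"tx":0.1,"ty":-0.01,"tz":0,"yaw":0,"claw":5},
  {"tx":0.1,"ty":-0.01,"tz":0,"yaw":0,"claw":5},
])

```text
time_s: 10.0
position: [0.5654, -0.3324, 0.0813]
tool_rot: [[-0.997, 0.071, -0.002], [0.071, 0.997, 0.0], [0.002, 0.0, -1.0]]
ft_force: [-5.8, -0.5, 5.3]
grip_width: 0.0497
gripper_force: 3.6
```

Call:
servo_tool([
  {"tx":0.1,"ty":-0.01,"tz":0,"yaw":0,"claw":5},
  {"tx":0.1,"ty":-0.01,"tz":0,"yaw":0,"claw":5},
])

```text
time_s: 10.2
position: [0.5674, -0.3326, 0.0813]
tool_rot: [[-0.997, 0.071, -0.001], [0.071, 0.997, 0.0], [0.002, 0.0, -1.0]]
ft_force: [-7.0, -0.1, 5.7]
grip_width: 0.0503
gripper_force: 3.6
```

Call:
servo_tool([
  {"tx":0.1,"ty":0,"tz":0,"yaw":0,"claw":5},
  {"tx":0.1,"ty":-0.01,"tz":0,"yaw":0,"claw":5},
])

```text
time_s: 10.4
position: [0.5694, -0.3328, 0.0813]
tool_rot: [[-0.997, 0.071, -0.002], [0.071, 0.997, 0.0], [0.002, 0.0, -1.0]]
ft_force: [-7.3, 0.7, 6.4]
grip_width: 0.0501
gripper_force: 4.6
```

Call:
servo_tool([
  {"tx":0.1,"ty":-0.01,"tz":0,"yaw":0,"claw":5},
  {"tx":0.1,"ty":-0.01,"tz":0,"yaw":0,"claw":5},
])

```text
time_s: 10.6
position: [0.5696, -0.3328, 0.0813]
tool_rot: [[-0.997, 0.07, -0.006], [0.07, 0.998, 0.002], [0.006, 0.001, -1.0]]
ft_force: [-19.9, 1.2, 11.7]
grip_width: 0.0501
gripper_force: 10.6
```

Run:
```python
from h import *
p,d=env.get_image("scene")
b=cv2.resize(p[190:310,270:420],None,fx=5,fy=4.9,interpolation=2)[:,:,::-1]; cv2.imwrite("pics/c4.png",b); print(env.observe()["ft_force"])
```

```text
[-16.23075002   0.95516059  11.0726879 ]
```

View pics/c4.png

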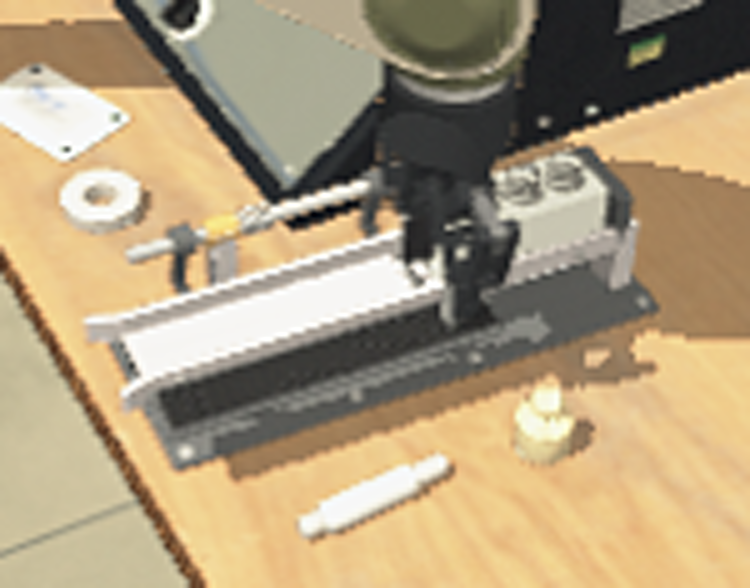

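The force jumped to about 20 N, and the picture shows the tray against the stop. I'll ease back a little, then lift.

Call:
servo_tool([
  {"tx":-0.2,"ty":0.01,"tz":0,"yaw":0,"claw":5},
  {"tx":-0.2,"ty":0.01,"tz":0,"yaw":0,"claw":5},
  {"tx":-0.2,"ty":0.02,"tz":0,"yaw":0,"claw":5},
  {"tx":0,"ty":0,"tz":0.5,"yaw":0,"claw":5},
  {"tx":0,"ty":0,"tz":1,"yaw":0,"claw":5},
  {"tx":0,"ty":0,"tz":1,"yaw":0,"claw":5},
  {"tx":0,"ty":0,"tz":1,"yaw":0,"claw":5},
  {"tx":0,"ty":0,"tz":1,"yaw":0,"claw":5},
  {"tx":0,"ty":0,"tz":2,"yaw":0,"claw":5},
  {"tx":0,"ty":0,"tz":3,"yaw":0,"claw":5},
  {"tx":0,"ty":0,"tz":3,"yaw":0,"claw":5},
  {"tx":0,"ty":0,"tz":3,"yaw":0,"claw":5},
  {"tx":-3,"ty":0,"tz":1,"yaw":0,"claw":5},
  {"tx":-4,"ty":0,"tz":0,"yaw":0,"claw":5},
  {"tx":-4,"ty":0,"tz":0,"yaw":0,"claw":5},
  {"tx":-4,"ty":0,"tz":0,"yaw":0,"claw":5},
  {"tx":-3,"ty":0,"tz":0,"yaw":0,"claw":5},
  {"tx":0,"ty":0,"tz":0,"yaw":0,"claw":5},
])

```text
time_s: 12.45
position: [0.383, -0.3322, 0.2469]
tool_rot: [[-0.997, 0.074, -0.001], [0.074, 0.997, 0.001], [0.001, 0.001, -1.0]]
ft_force: [1.0, 0.2, 0.1]
grip_width: 0.0501
gripper_force: 0.0
```

Run:
```python
from m import *
measure("end")
p,d=env.get_image("scene")
b=cv2.resize(p[190:310,270:420],None,fx=5,fy=4.9,interpolation=2)[:,:,::-1]; cv2.imwrite("pics/c5.png",b); print(env.observe()["ft_force"])
```

```text
top pedal [[418.0, -363.0], [584.0, -377.0], [586.0, -344.0], [421.0, -330.0]] [ 502.3 -353.5] [ 33.6 165.8] 85.28 z med 0.0977973478681673 px (376, 189, 11, 43)
top tray [[579.0, -324.0], [660.0, -330.0], [664.0, -281.0], [582.0, -275.0]] [ 621.2 -302.2] [49.2 81.6] 85.95 z med 0.08894737203682246 px (361, 170, 14, 21)
[ 0.42456919  0.21934154 -0.13843856]
```

View pics/c5.png

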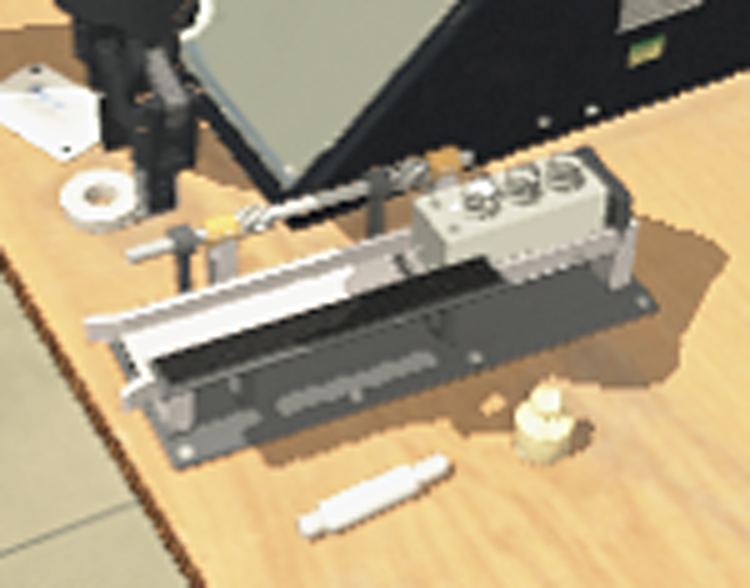

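The tray is home against the stop with all three springs standing. The pedal is back up (z ≈ 98 mm) and the gate blade stands behind the tray near (405,265). Handing in.

```bash
python3 -c "
from rig import env
print(env.close_job())"
```

```text
the job is handed in; nothing more can be done
None
```

The tray is home against the end stop with the gate sprung up behind it and all three springs standing, and the job was handed in at about 12.5 s on the robot's clock.

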